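# Hang up the sound taco board and show the broken one to the inspection camera

## Robot

A 7-joint arm with a two-finger parallel gripper is mounted at the origin on the work surface. World frame = base frame: x ahead of the robot, y to its left, z up, the work surface at z = 0. Lengths are in m, angles in rad, forces in N, time in s.
With the tool pointing down it reaches from about 0.425 to 0.925 m from the base axis. Payload 6.8 kg.
Tool frame: the origin (TCP) lies midway between the tips of the shut fingers; the grasp point (between the pads) lies 19 mm behind it; z points along the fingers, y is the line along which they close (so a half turn about z gives the same grasp; the last joint's range is limited). The gripper opens to 85 mm and grips with 20 to 120 N. Pads are 22 mm wide; open, the fingers measure 114 mm over their backs; the gripper's body (76 mm by 85 mm) begins 54 mm behind the grasp point. The pads swing forward as they close: fully open they stand 13 mm farther back than shut.
Start: joints at [-1.368, 0.477, 0.022, 1.555, -0.011, 1.109, -0.083], TCP at [0.206, 0.643, 0.231] pointing down, gripper open.
Joint ranges: [-2.96, 2.96], [-0.34, 2.1], [-1.41, 1.46], [0.24, 2.44], [-1.37, 4.51], [0.17, 1.92], [-2.96, 2.96]. Speed limits (rad/s): [2.39, 2.39, 3.14, 3.14, 3.14, 3.14, 3.14].

## Interface

Orientations are given as a unit quaternion [w, x, y, z].
In Python, from station import * gives the robot as it stands. The module is installed in compiled form; this text tells all that it offers.
- The arm moves only by the shell command python3 -m jog 'ROWS' [OPENING] [FORCE]. ROWS is JSON, a list of rows, each an object of numbers: "x", "y", "z": the shift along the tool's x, y, z in m; "ax", "ay", "az": the turn, a rotation vector about the tool's x, y, z in rad. In form: [{"x": .., "y": .., "z": .., "ax": .., "ay": .., "az": ..}, ...]. A call has 1 to 12 rows; each row is the pose to reach, as a shift and turn from the pose commanded when the call began, along the tool's axes at that moment; what a row does not reach only later rows make up. A row lasts 1/10 s, in which the tool goes at most 50 mm and 8.59 degrees, less where a joint would pass 70% of its speed; a pose out of reach is approached as far as the arm can. A call with a gripper value outside its range is refused whole. OPENING is the opening, from 0 (shut) to 1 (fully open), set as the call begins (- or left out, the last holds). The fingers move at their own pace and stop on an object; FORCE is the grip in N (left out, the last holds). Time passes only in rows, so rows that repeat a pose let the fingers close. It gives the time, the measured TCP pose, the force, the opening and the grip force at its end, in the units of the state.
- get_obs(): the state, without advancing time (a new reading comes with each control period).
- read_camera(name): name is "scene" or "side" or "wrist"; returns the picture (400x640x3 uint8, red, green, blue); there is no depth.
- camera_params(name): a dict with "K" (3x3 intrinsics, pixels), "origin" and "attitude" of the camera in the world. Camera axes: x right, y up, looking along -z (the intrinsics and any distortion apply to the point x, -y, -z); pixel columns grow to the right and rows downward; lengths in m; the calibration is good to about 2 mm. A picture is of the moment at which its call begins: read the wrist's pose just before it. camera_params takes no time and is no camera call; for the wrist camera it gives the pose at the moment of the call.
- hand_in(): hands the job in; it is judged then, once.
The state is a dict: "t": time; "q": joint angles; "joint_vel": joint speeds; "joint_torque": joint torques, N m; "eef_pos": TCP position; "tool_rot": TCP orientation; "contact_force": force on the tool from outside, world axes, zero at the start; "torque": the same for the moment, N m; "gripper_width": opening from 0.0 (shut) to 1.0 (fully open); "grasp_force": force on a finger pad.
Only numpy, scipy, OpenCV 4.12 (cv2) and the standard library are available. Lean on these libraries where they do the work, as an engineer would, in place of code of your own. Each camera call takes 0.05 s, during which the arm holds its last target. There are 200 camera calls.

## Task

The two bamboo taco boards with a hanging hole are washed and stand in the drying rack: hang the sound one by its hole on the free peg of the hanging stand and let go of it. Then lift the one with the broken-off top corner out of the rack and hold it up to the inspection camera, upright, one flat face square to the lens, its middle level with the lens and straight in front of it, about 20 cm away. Finish while still holding it there in the air, touching nothing else, and leave everything else in its place.

Things in the scene. Friction and masses are not known exactly. Their poses are not given: they have to be found in the camera images.
- sound_board: Undamaged bamboo board, 130 mm wide, 170 tall, 12 thick, 0.15 to 0.24 kg, four whole corners, a round 26 mm through hole near its top edge (see sound_hole). Stands upright in a rack slot, hole at the top. Origin: middle of its bottom edge, mid-thickness; z up its height (top edge at 170 mm), y along its width, x normal to the flat faces.
- sound_hole (a point): Centre of the sound board's hole, in the middle of its thickness: 122 mm above the board's bottom edge, 48 mm below its top edge, mid-width. Axes as the board's; the hole runs along x.
- broken_board: Damaged bamboo board, otherwise like the sound one (same size, hole, origin, axes; 0.14 to 0.23 kg): its top corner on the +y side is broken off, a splintered slope that takes 42 mm off the top edge and 45 mm off the side. Its top edge is whole from y = -65 to +23 mm. Stands in another slot. Origin is at the middle of the full 130 mm width.
- broken_mid (a point): The middle of the broken board: 85 mm above its bottom edge, mid-width, mid-thickness. Axes as the board's.
- small_board: A low bamboo board without a hole, 130 mm wide, 95 mm tall, 12 mm thick, standing in the remaining slot of the rack. It stays where it is. Origin and axes as the other boards'.
- rack: Fixed wire drying rack on a tray, 215 x 185 mm. Three slots in a row at x = -60, 0, 60 mm; which board is where varies. Boards stand on bars 30 mm above the table, between hoops 15 mm apart and 103 mm high; low side wires at y = +-75 mm. A board comes out straight up: 75 mm clears the hoops, 170 mm the other boards. Origin: underside centre; x is along the boards' normal, z up.
- free_peg: Empty one of two fixed steel pegs on the stand's rail: a 10 mm rod, 85 mm long, sticking out along its own -x (to the robot's side), rising 0.1 rad to a 14 mm ball at its tip; a 22 mm flange, 3 mm thick, at its root. Origin: the root, on the rod's axis at the rail's front face, 200 mm above the table; x level, z up. A hung board's hole centre rests about 8 mm below the rod's axis.
- free_peg_tip (a point): Centre of the ball at the free peg's tip: 84.6 mm from the root along -x and 8.5 mm higher.
- stand: Fixed hanging stand of steel: base plate 320 x 120 mm, two posts 290 mm apart, and between their tops a 14 mm square rail whose middle is 200 mm above the table; nothing stands above the rail. Origin: on the table under the rail's front face, mid-length; y along the rail, the pegs stick out to -x.
- used_peg: The other, equal peg, 140 mm to one side of the free one on the same rail (left or right varies); a slotted steel turner with a blade 80 mm wide hangs on it, reaching about 165 mm below the peg. Its ball tip is 216 mm high: carry boards above or in front of it. Leave it alone. Origin and axes as the free peg's.
- turner_blade (a point): Middle of the blade of the turner that hangs on the used peg, about 124 mm below that peg's axis; it swings freely about the peg if knocked, and is to be left hanging alone.
- lens (a point): Centre of the front glass of the inspection camera: a black box camera with a lens of 42 mm and a ring light of white dots, on a post with a round weighted base of 110 mm; it is fixed and its top is 275 mm above the table. The lens stands 230 mm above the table. z is up; it looks level along its own -x, so what it inspects is held on the -x side.
- bowl_a: Empty clay salsa bowl, 92 mm across, 42 mm high, on the table near the rack; a bystander. Origin: centre of its underside.
- bowl_b: Another such bowl, behind the rack; a bystander. Origin: centre of its underside.
- onion: Grilled white onion with dark stems, 60 mm across, 105 mm high; a bystander. Origin: its underside.
- pepper: Green pepper lying on the table, about 110 mm long with its stem along its x, 42 mm high; a bystander. Origin: its underside.
- salt: Glass salt shaker with a steel cap, 44 mm across, 83 mm high; a bystander. Origin: centre of its underside.
- spoon: Steel spoon, 160 mm long, lying along its x; a bystander.
There are look-alikes about, which are no part of the job. Leave any pink or purple look-alike of the sound_board alone. Leave any red look-alike of the broken_board alone.

How it is judged:
By the outcome, as a careful person would: the job done as asked, in the order asked, and still so for the second after the job is handed in, while the arm keeps its last pose, push and grip.
It also fails if it takes over 61 s, if anything falls off the work surface, if the arm or the gripper's body presses on something with over 40 N, if the wrist force passes 120 N, or if a joint passes its speed limit or range.

## Working session

There is one attempt and no reset: what is moved stays moved. The work goes in short steps, Python scripts to look and compute and a shell command to move; the robot and the scene stay as the last step left them, time stands still between calls to the robot, and variables do not carry over. Pictures are saved under pics/ and viewed, at most 10 in all, crops included, and the job is handed in when it is done.

```bash
mkdir -p pics; python3 - <<'E'
from station import *
import cv2
for n in ("scene","side","wrist"):
    p=camera_params(n); print(n,p)
    cv2.imwrite(f"pics/{n}0.png",cv2.cvtColor(read_camera(n),cv2.COLOR_RGB2BGR))
o=get_obs();print({k:o[k] for k in("t","eef_pos","tool_rot","gripper_width")})
E
```

```text
scene {'K': array([[455.46196129,   0.        , 317.0351948 ],
       [  0.        , 455.46196129, 200.8492238 ],
       [  0.        ,   0.        ,   1.        ]]), 'origin': array([0.88523518, 0.59310133, 1.33862814]), 'attitude': array([0.27290037, 0.07944485, 0.26307908, 0.92195624])}
side {'K': array([[463.01409979,   0.        , 323.16825014],
       [  0.        , 463.01409979, 195.60496989],
       [  0.        ,   0.        ,   1.        ]]), 'origin': array([-0.03137217, -1.0293215 ,  0.87466874]), 'attitude': array([ 0.85301051,  0.46704389, -0.0999827 , -0.2103486 ])}
wrist {'K': array([[316.43766199,   0.        , 317.08888067],
       [  0.        , 316.43766199, 205.37396654],
       [  0.        ,   0.        ,   1.        ]]), 'origin': array([0.14092719, 0.66335012, 0.37246234]), 'attitude': array([ 0.79998155, -0.11197319, -0.08122867,  0.58386079])}
{'t': 0.15, 'eef_pos': array([0.20631285, 0.64224529, 0.23056898]), 'tool_rot': array([-3.92816053e-05,  1.54754014e-01,  9.87952801e-01, -6.75477352e-04]), 'gripper_width': 1.0026233084982745}
```

View pics/scene0.png

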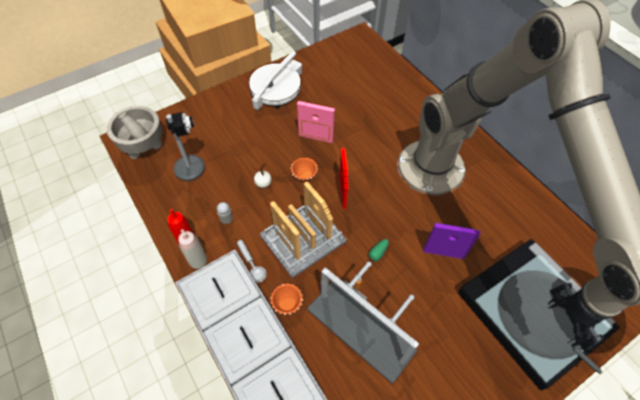

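View pics/side0.png

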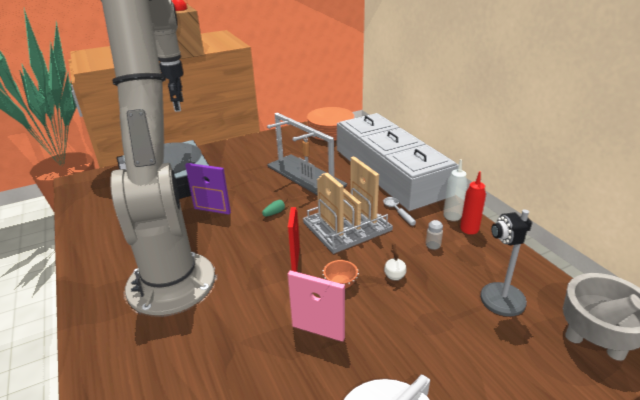

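Scene: rack at (303,238), near board (315,208), far board (285,230), low board between (303,225). Hanging stand at (362,325), camera at (185,140). Side: tall boards at (330,205) and (365,188). The pink board (315,121), purple board (450,240) and red board (344,178) are look-alikes, to be left alone. I'll enlarge the rack and the stand.

```bash
cat > h.py <<'E'
import numpy as np, cv2
from station import *
from scipy.spatial.transform import Rotation as R
def rot(q): return R.from_quat(np.r_[q[1:],q[0]])
def ray(n,u,v,p=None):
    p=p or camera_params(n);K=p["K"]
    d=np.array([(u-K[0,2])/K[0,0],-(v-K[1,2])/K[1,1],-1]);return p["origin"],rot(p["attitude"]).apply(d)
def onz(n,u,v,z,p=None):
    o,d=ray(n,u,v,p);return o+d*(z-o[2])/d[2]
def tri(a,b):
    (o1,d1),(o2,d2)=a,b
    s=np.linalg.lstsq(np.c_[d1,-d2],o2-o1,rcond=None)[0]
    p,q=o1+d1*s[0],o2+d2*s[1];return (p+q)/2,np.linalg.norm(p-q)
def proj(n,X,p=None):
    p=p or camera_params(n);c=rot(p["attitude"]).inv().apply(np.array(X)-p["origin"])
    return p["K"][0,0]*c[...,0]/-c[...,2]+p["K"][0,2],p["K"][1,1]*c[...,1]/c[...,2]+p["K"][1,2]
E
python3 - <<'E'
import cv2,numpy as np
s=cv2.imread("pics/scene0.png");d=cv2.imread("pics/side0.png")
f=lambda im,x,y,w,h,k:cv2.resize(im[y:y+h,x:x+w],None,fx=k,fy=k,interpolation=cv2.INTER_CUBIC)
a=np.hstack([f(s,255,170,100,100,3),f(s,300,255,125,125,2.4)]); b=np.hstack([f(d,300,145,100,100,3),f(d,250,105,100,100,3)])
cv2.imwrite("pics/crop1.png",np.vstack([a,b]))
E
```

```text
(no output)
```

View pics/crop1.png

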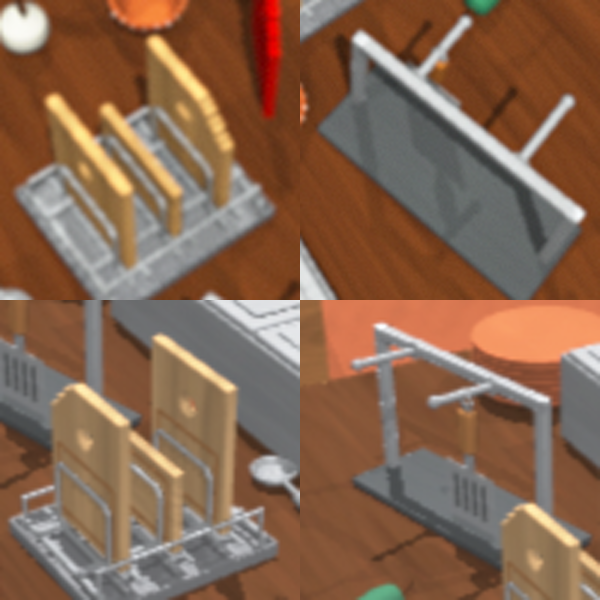

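In both views the near board (side 330,205) has the splintered top corner, so it is the broken one. The far board (side 365,188) is a full rectangle in bamboo colour, so it is the sound one. The free peg is the one without the turner, with its tip at scene (412,297) and side (268,126).

```bash
python3 - <<'E'
from h import *
np.set_printoptions(precision=4,suppress=True)
S=lambda u,v:ray("scene",255+u/3,170+v/3)
T=lambda u,v:ray("scene",300+(u-300)/2.4,255+v/2.4)
D=lambda u,v:ray("side",300+u/3,145+(v-300)/3)
E_=lambda u,v:ray("side",250+(u-300)/3,105+(v-300)/3)
for n,a,b in [("sound end1",S(52,99),D(155,339)),("sound end2",S(130,188),D(235,388)),
 ("broken",S(154,42),D(128,424)),("free tip",T(569,101),E_(355,364)),("used tip",T(465,23),E_(435,401)),
 ("rail l",T(360,37),E_(547,402)),("rail r",T(581,215),E_(380,328))]:
    p,e=tri(a,b);print(n,p,e)
for n,u,v,z in [("s1",52,99,.2),("s2",130,188,.2),("b1",154,42,.2),("b2 ",208,96,.2),("b low",228,142,.155),("sm1",108,108,.125),("sm2",178,190,.125)]:
    print(n,onz("scene",255+u/3,170+v/3,z))
for n,u,v,z in [("ftip",569,101,.2085),("utip",465,23,.2085),("rail l",360,37,.207),("rail r",581,215,.207),("froot",524,158,.2),("uroot",424,74,.2)]:
    print(n,onz("scene",300+(u-300)/2.4,255+v/2.4,z))
print("lens side",onz("side",500,230,.23),"base scene",onz("scene",189,167,.01), "base side",onz("side",504,299,.01))
print("cam top scene",onz("scene",180,124,.26))
a=cv2.imread("pics/scene0.png")[95:195,150:220];b=cv2.imread("pics/side0.png")[195:275,480:550]
f=lambda im:cv2.resize(im,(400,480),interpolation=cv2.INTER_CUBIC)
cv2.imwrite("pics/crop2.png",np.hstack([cv2.resize(a,(350,500),interpolation=2),cv2.resize(b,(438,500),interpolation=2)]))
p=camera_params("wrist");o=get_obs()
Rt=rot(o["tool_rot"]);print("cam in tool",Rt.inv().apply(p["origin"]-o["eef_pos"]),(Rt.inv()*rot(p["attitude"])).as_matrix(),Rt.as_matrix())
E
```

```text
sound end1 [ 0.5905 -0.024   0.24  ] 0.06835234051017341
sound end2 [0.6209 0.0159 0.1536] 0.08287397582702476
broken [ 0.4923 -0.0706  0.1965] 0.006484592533893558
free tip [0.4524 0.384  0.2075] 0.0005040832637418842
used tip [0.4929 0.2492 0.2074] 0.0020299977383163065
rail l [0.6014 0.1964 0.2021] 0.0058434570208313035
rail r [0.5202 0.4831 0.2018] 0.0063021763218241685
s1 [ 0.6104 -0.0644  0.2   ]
s2 [0.5981 0.0606 0.2   ]
b1 [ 0.4907 -0.067   0.2   ]
b2  [0.4803 0.0156 0.2   ]
b low [0.4774 0.0487 0.155 ]
sm1 [ 0.549  -0.0666  0.125 ]
sm2 [0.54   0.0536 0.125 ]
ftip [0.4525 0.3842 0.2085]
utip [0.4924 0.2499 0.2085]
rail l [0.6001 0.1995 0.207 ]
rail r [0.5189 0.4848 0.207 ]
froot [0.529  0.4055 0.2   ]
uroot [0.5634 0.2718 0.2   ]
lens side [ 0.6885 -0.4571  0.23  ] base scene [ 0.7399 -0.469   0.01  ] base side [ 0.7339 -0.4787  0.01  ]
cam top scene [ 0.7212 -0.4363  0.26  ]
cam in tool [ 0.0687 -0.     -0.142 ] [[ 0.0008  0.9618  0.2739]
 [ 1.     -0.0005 -0.001 ]
 [-0.0008  0.2739 -0.9618]] [[-0.9521  0.3058 -0.0003]
 [ 0.3058  0.9521 -0.0013]
 [-0.0001 -0.0013 -1.    ]]
```

View pics/crop2.png

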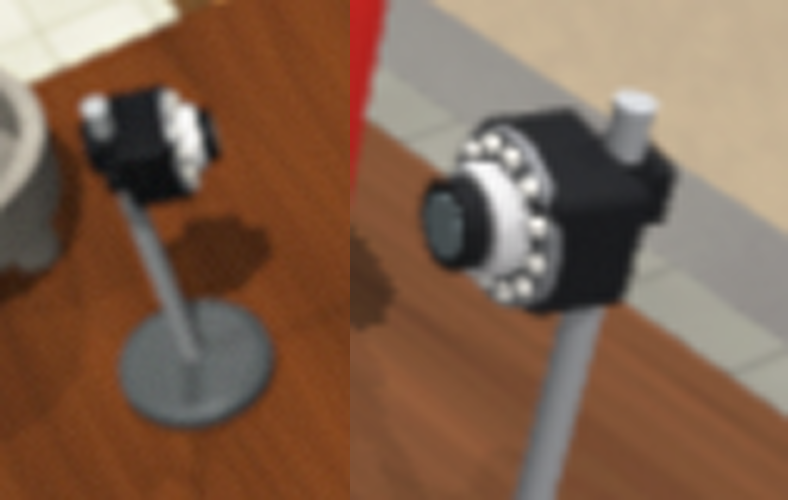

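Scene crop: lens front at (210,133), that is scene (192,122). Side crop: lens glass at (445,225), that is side (495,231). Post top at scene (169,117) and side (525,211). The sound board's top centre is near (0.604,0,0.20) and the free peg's tip near (0.4525,0.384,0.2085). I'll move over the rack for a closer look.

```bash
python3 -m jog '[{"z":-0.05},{"z":-0.1,"x":-0.02,"y":-0.02},{"x":-0.06,"y":-0.06,"z":-0.14,"az":0.12},{"x":-0.1,"y":-0.1,"z":-0.17,"az":0.25},{"x":-0.14,"y":-0.13,"z":-0.17,"az":0.38},{"x":-0.18,"y":-0.17,"z":-0.17,"az":0.5},{"x":-0.21,"y":-0.21,"z":-0.17,"az":0.62},{"x":-0.25,"y":-0.24,"z":-0.17,"az":0.75},{"x":-0.29,"y":-0.28,"z":-0.17,"az":0.88},{"x":-0.32,"y":-0.31,"z":-0.17,"az":1.0},{"x":-0.36,"y":-0.35,"z":-0.17,"az":1.1},{"x":-0.40,"y":-0.38,"z":-0.17,"az":1.16}]'
cat >> h.py <<'E'
def go(T,yaw,yaw_now=None):
    "print tool shift to world TCP target T, with tool y at yaw, pointing down"
    o=get_obs();Rt=rot(o["tool_rot"])
    y=np.array([np.cos(yaw),np.sin(yaw),0]);z=np.array([0,0,-1.]);M=np.c_[np.cross(y,z),y,z]
    print("t",round(o["t"],2),"shift",Rt.inv().apply(np.array(T)-o["eef_pos"]).round(4),"turn",(Rt.inv()*R.from_matrix(M)).as_rotvec().round(4),"q",o["q"].round(2))
E
python3 - <<'E'
from h import *
go([.55,0,.40],.1)
a,e=tri(ray("scene",192,121.6),ray("side",495.2,231));print("lens",a,e)
b,e=tri(ray("scene",169,117),ray("side",525,211));print("post",b,e,np.arctan2(*(b-a)[1::-1]))
E
```

```text
t 0.15 shift [-0.5236 -0.5066 -0.1687] turn [-1.10e-03  9.00e-04  1.16e+00] q [-1.37  0.48  0.02  1.56 -0.01  1.11 -0.08]
lens [ 0.67915954 -0.45376691  0.22865376] 0.0020995859049532098
post [ 0.74007603 -0.4695859   0.27243266] 0.00020395026003131484 -0.25407135274078113validation failed for argument at $[0]...
```

```bash
python3 -m jog '[{"x":0,"y":0,"z":-0.05,"ax":0,"ay":0,"az":0},{"x":-0.02,"y":-0.02,"z":-0.1,"ax":0,"ay":0,"az":0},{"x":-0.06,"y":-0.06,"z":-0.13,"ax":0,"ay":0,"az":0.12},{"x":-0.09,"y":-0.09,"z":-0.15,"ax":0,"ay":0,"az":0.25},{"x":-0.13,"y":-0.12,"z":-0.17,"ax":0,"ay":0,"az":0.38},{"x":-0.16,"y":-0.15,"z":-0.17,"ax":0,"ay":0,"az":0.5},{"x":-0.2,"y":-0.19,"z":-0.17,"ax":0,"ay":0,"az":0.62},{"x":-0.23,"y":-0.22,"z":-0.17,"ax":0,"ay":0,"az":0.75},{"x":-0.27,"y":-0.26,"z":-0.17,"ax":0,"ay":0,"az":0.88},{"x":-0.3,"y":-0.29,"z":-0.17,"ax":0,"ay":0,"az":1.0},{"x":-0.34,"y":-0.33,"z":-0.17,"ax":0,"ay":0,"az":1.1},{"x":-0.37,"y":-0.36,"z":-0.17,"ax":0,"ay":0,"az":1.16}]'
python3 -c "
from h import *
go([.55,0,.40],.1)"
```

```text
t: 1.35
eef_pos: [0.4448, 0.1927, 0.4013]
tool_rot: [-0.0, 0.672, 0.74, 0.0]
contact_force: [0.9, 0.6, 0.9]
gripper_width: 1.001
grasp_force: 0.0
t 1.35 shift [-0.2019  0.0861  0.0012] turn [-0.     -0.0005 -0.0035] q [-0.97  0.01  0.44  1.77 -0.01  1.36 -0.43]
```

```bash
python3 -m jog '[{"x":-0.045,"y":0.02,"z":0,"ax":0,"ay":0,"az":0},{"x":-0.09,"y":0.04,"z":0,"ax":0,"ay":0,"az":0},{"x":-0.13,"y":0.06,"z":0,"ax":0,"ay":0,"az":0},{"x":-0.17,"y":0.075,"z":0,"ax":0,"ay":0,"az":0},{"x":-0.2,"y":0.085,"z":0,"ax":0,"ay":0,"az":0},{"x":-0.2,"y":0.085,"z":0,"ax":0,"ay":0,"az":0},{"x":-0.2,"y":0.085,"z":0,"ax":0,"ay":0,"az":0}]'
python3 -c "
from h import *
import pickle
go([.604,0,.30],.1)
p=camera_params('wrist');im=read_camera('wrist');pickle.dump(p,open('w1.pkl','wb'))
cv2.imwrite('pics/w1.png',im[:,:,::-1])
print(p['origin'],[proj('wrist',x,p) for x in ([.604,0,.2],[.485,-.02,.2])])"
```

```text
t: 2.05
eef_pos: [0.5489, 0.0038, 0.4009]
tool_rot: [-0.0, 0.672, 0.741, -0.0]
contact_force: [0.3, 0.8, 0.4]
gripper_width: 0.999
grasp_force: 0.0
t 2.05 shift [-0.0092  0.0546  0.1009] turn [-0.0008 -0.     -0.0018] q [-0.68  0.16  0.66  1.65 -0.1   1.36  0.09]
[0.54264643 0.07248955 0.54299957] [(np.float64(365.45686271616137), np.float64(188.950694533015)), (np.float64(257.3936942207889), np.float64(196.07233554956105))]
```

View pics/w1.png

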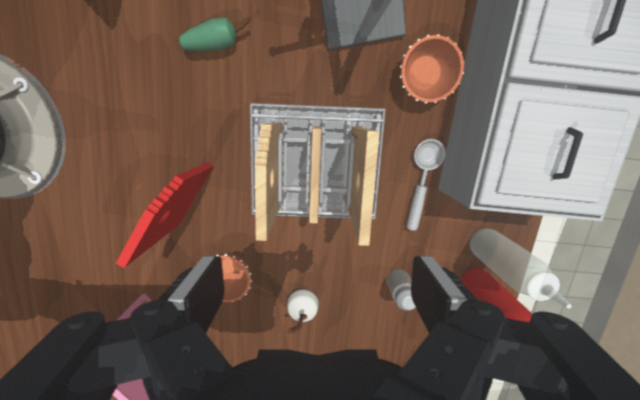

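The wrist view shows the sound board's top from (372,131) to (364,244) and the broken board's from (270,125) to (261,240), with its splintered end up (+y). The red look-alike is at (165,215). I'll fit the top faces with a mask.

```bash
python3 - <<'E'
from h import *
import pickle
p=pickle.load(open('w1.pkl','rb'));im=cv2.imread('pics/w1.png')
h=cv2.cvtColor(im,cv2.COLOR_BGR2HSV)
m=cv2.inRange(h,(10,50,195),(28,190,255));m[:110]=0;m[255:]=0;m[:,:245]=0;m[:,390:]=0
n,l,s,c=cv2.connectedComponentsWithStats(m)
for i in range(1,n):
    if s[i,4]<80:continue
    ys,xs=np.where(l==i)
    print("comp",s[i])
    for v in range(s[i,1],s[i,1]+s[i,3],14):
        x=xs[ys==v]
        if len(x): a=onz('wrist',x.min()-.5,v,.2,p);b=onz('wrist',x.max()+.5,v,.2,p);print(v,x.min(),x.max(),((a+b)/2).round(4)[:2],"w",np.linalg.norm(a-b).round(4))
    for v in (ys.min(),ys.max()):print("end",onz('wrist',xs[ys==v].mean(),v,.2,p).round(4))
E
```

```text
comp [ 255  124   16  117 1231]
124 261 269 [0.4892 0.0588] w 0.0094
138 259 268 [0.4884 0.0442] w 0.0106
152 256 266 [0.4865 0.0292] w 0.0118
166 255 265 [0.4862 0.014 ] w 0.012
180 255 265 [ 0.487  -0.0015] w 0.0121
194 255 265 [ 0.4878 -0.0173] w 0.0123
208 256 265 [ 0.4892 -0.0335] w 0.0113
222 256 265 [ 0.49   -0.0502] w 0.0114
236 256 265 [ 0.4909 -0.0673] w 0.0116
end [0.4892 0.0588 0.2   ]
end [ 0.494 -0.072  0.2  ]
comp [310 129  11  94 698]
129 313 319 [0.543 0.059] w 0.0074
143 312 319 [0.5439 0.0445] w 0.0085
157 312 318 [0.5448 0.0296] w 0.0076
171 312 318 [0.5463 0.0145] w 0.0077
185 311 317 [ 0.5467 -0.0012] w 0.0077
199 311 317 [ 0.5483 -0.0171] w 0.0078
213 310 317 [ 0.5493 -0.0335] w 0.0091
end [0.543 0.059 0.2  ]
end [ 0.5497 -0.0443  0.2   ]
comp [ 359  131   20  115 1261]
131 368 377 [0.6026 0.0629] w 0.0106
145 367 377 [0.6042 0.0484] w 0.0118
159 366 376 [0.6053 0.0335] w 0.0119
173 365 375 [0.6064 0.0182] w 0.012
187 363 373 [0.6065 0.0025] w 0.0122
201 362 372 [ 0.6077 -0.0136] w 0.0123
215 361 371 [ 0.6089 -0.03  ] w 0.0125
229 360 369 [ 0.6095 -0.0469] w 0.0115
243 359 368 [ 0.6108 -0.0642] w 0.0117
end [0.6026 0.0629 0.2   ]
end [ 0.6119 -0.0666  0.2   ]
```

```bash
python3 -c "
from h import *
go([.6068,-.0018,.168],.063)"
```

```text
t 2.1 shift [-0.0127  0.0573  0.2329] turn [-0.0008 -0.0004  0.0375] q [-0.68  0.16  0.66  1.65 -0.1   1.36  0.09]
```

```bash
python3 -m jog '[{"x":-0.006,"y":0.029,"z":0.03,"ax":0,"ay":0,"az":0.02},{"x":-0.0127,"y":0.0573,"z":0.065,"ax":0,"ay":0,"az":0.0375},{"x":-0.0127,"y":0.0573,"z":0.115,"ax":0,"ay":0,"az":0.0375},{"x":-0.0127,"y":0.0573,"z":0.16,"ax":0,"ay":0,"az":0.0375},{"x":-0.0127,"y":0.0573,"z":0.2,"ax":0,"ay":0,"az":0.0375},{"x":-0.0127,"y":0.0573,"z":0.22,"ax":0,"ay":0,"az":0.0375},{"x":-0.0127,"y":0.0573,"z":0.2329,"ax":0,"ay":0,"az":0.0375},{"x":-0.0127,"y":0.0573,"z":0.2329,"ax":0,"ay":0,"az":0.0375},{"x":-0.0127,"y":0.0573,"z":0.2329,"ax":0,"ay":0,"az":0.0375}]' 0.6
python3 -c "
from h import *
go([.6068,-.0018,.168],.063)"
python3 -m jog '[{"x":0,"y":0,"z":0,"ax":0,"ay":0,"az":0},{"x":0,"y":0,"z":0,"ax":0,"ay":0,"az":0},{"x":0,"y":0,"z":0,"ax":0,"ay":0,"az":0},{"x":0,"y":0,"z":0,"ax":0,"ay":0,"az":0},{"x":0,"y":0,"z":0,"ax":0,"ay":0,"az":0},{"x":0,"y":0,"z":0,"ax":0,"ay":0,"az":0},{"x":0,"y":0,"z":0,"ax":0,"ay":0,"az":0},{"x":0,"y":0,"z":0,"ax":0,"ay":0,"az":0}]' 0 60
```

```text
t: 3.0
eef_pos: [0.608, -0.0019, 0.1695]
tool_rot: [0.0, 0.684, 0.729, 0.001]
contact_force: [-0.6, 0.3, 0.5]
gripper_width: 0.601
grasp_force: 0.0
t 3.0 shift [ 0.0002 -0.0012  0.0015] turn [ 0.0015 -0.0004  0.0005] q [-0.54  0.49  0.59  1.81 -0.33  0.94  0.26]
t: 3.8
eef_pos: [0.6075, -0.0026, 0.1695]
tool_rot: [0.0, 0.685, 0.729, 0.001]
contact_force: [-1.7, 0.9, 6.6]
gripper_width: 0.131
grasp_force: 58.6
```

```bash
python3 -m jog '[{"x":0,"y":0,"z":-0.015,"ax":0,"ay":0,"az":0},{"x":0,"y":0,"z":-0.04,"ax":0,"ay":0,"az":0},{"x":0,"y":0,"z":-0.07,"ax":0,"ay":0,"az":0},{"x":0,"y":0,"z":-0.105,"ax":0,"ay":0,"az":0},{"x":0,"y":0,"z":-0.14,"ax":0,"ay":0,"az":0},{"x":0,"y":0,"z":-0.175,"ax":0,"ay":0,"az":0},{"x":0,"y":0,"z":-0.2,"ax":0,"ay":0,"az":0},{"x":0,"y":0,"z":-0.215,"ax":0,"ay":0,"az":0},{"x":0,"y":0,"z":-0.22,"ax":0,"ay":0,"az":0},{"x":0,"y":0,"z":-0.22,"ax":0,"ay":0,"az":0}]'
python3 -c "
from h import *
d=np.array([np.cos(.275),np.sin(.275),0]);tip=np.array([.4525,.3842,.2085])
T=tip-.045*d; go([T[0],T[1],.389],.275); go([T[0],T[1],.2085+.0175],.275)"
```

```text
t: 4.8
eef_pos: [0.6073, -0.0028, 0.3891]
tool_rot: [0.0, 0.685, 0.729, 0.0]
contact_force: [0.2, -0.2, -2.9]
gripper_width: 0.129
grasp_force: 58.7
t 4.8 shift [ 0.3864 -0.1744  0.    ] turn [ 1.200e-03 -1.000e-04 -2.128e-01] q [-0.62  0.3   0.68  1.54 -0.19  1.37  0.15]
t 4.8 shift [ 0.3864 -0.1746  0.163 ] turn [ 1.200e-03 -1.000e-04 -2.128e-01] q [-0.62  0.3   0.68  1.54 -0.19  1.37  0.15]
```

```bash
python3 -m jog '[{"x":0.015,"y":-0.01,"z":0,"ax":0,"ay":0,"az":-0.02},{"x":0.045,"y":-0.03,"z":0,"ax":0,"ay":0,"az":-0.04},{"x":0.08,"y":-0.05,"z":0,"ax":0,"ay":0,"az":-0.06},{"x":0.115,"y":-0.07,"z":0,"ax":0,"ay":0,"az":-0.08},{"x":0.15,"y":-0.09,"z":0,"ax":0,"ay":0,"az":-0.1},{"x":0.185,"y":-0.11,"z":0,"ax":0,"ay":0,"az":-0.12},{"x":0.22,"y":-0.13,"z":0,"ax":0,"ay":0,"az":-0.14},{"x":0.255,"y":-0.145,"z":0,"ax":0,"ay":0,"az":-0.16},{"x":0.295,"y":-0.16,"z":0,"ax":0,"ay":0,"az":-0.18},{"x":0.335,"y":-0.17,"z":0,"ax":0,"ay":0,"az":-0.2},{"x":0.37,"y":-0.1745,"z":0,"ax":0,"ay":0,"az":-0.213},{"x":0.3864,"y":-0.1745,"z":0.01,"ax":0,"ay":0,"az":-0.213}]'
python3 -m jog '[{"x":0,"y":0,"z":0.03,"ax":0,"ay":0,"az":0},{"x":0,"y":0,"z":0.065,"ax":0,"ay":0,"az":0},{"x":0,"y":0,"z":0.1,"ax":0,"ay":0,"az":0},{"x":0,"y":0,"z":0.13,"ax":0,"ay":0,"az":0},{"x":0,"y":0,"z":0.145,"ax":0,"ay":0,"az":0},{"x":0,"y":0,"z":0.153,"ax":0,"ay":0,"az":0},{"x":0,"y":0,"z":0.153,"ax":0,"ay":0,"az":0},{"x":0,"y":0,"z":0.153,"ax":0,"ay":0,"az":0}]'
python3 -c "
from h import *
d=np.array([np.cos(.275),np.sin(.275),0]);tip=np.array([.4525,.3842,.2085])
T=tip-.045*d; go([T[0],T[1],.2085+.0175],.275)
out=[]
for n in('scene','side'):
  im=read_camera(n);cv2.imwrite(f'pics/{n}1.png',im[:,:,::-1])
  u,v=proj(n,tip);x,y=int(u)-55,int(v)-50;x=max(x,0);y=max(y,0);print(n,x,y,u,v)
  out.append(cv2.resize(im[y:y+100,x:x+100,::-1],(400,400),interpolation=2))
cv2.imwrite('pics/crop3.png',np.hstack(out))"
```

```text
t: 6.0
eef_pos: [0.4069, 0.3759, 0.3777]
tool_rot: [-0.001, 0.601, 0.799, 0.0]
contact_force: [-0.0, -0.1, -2.1]
gripper_width: 0.129
grasp_force: 58.9
t: 6.8
eef_pos: [0.4095, 0.372, 0.2259]
tool_rot: [0.0, 0.604, 0.797, 0.0]
contact_force: [0.3, 0.1, -1.5]
gripper_width: 0.134
grasp_force: 58.7
t 6.8 shift [ 0.     -0.0003 -0.0001] turn [ 0.0007 -0.0002 -0.0001] q [-1.14  0.29  0.36  1.88 -0.12  1.   -0.46]
scene 357 247 412.0893505406647 297.0644341394311
side 213 76 268.2322492957082 126.03459509034694
```

View pics/crop3.png

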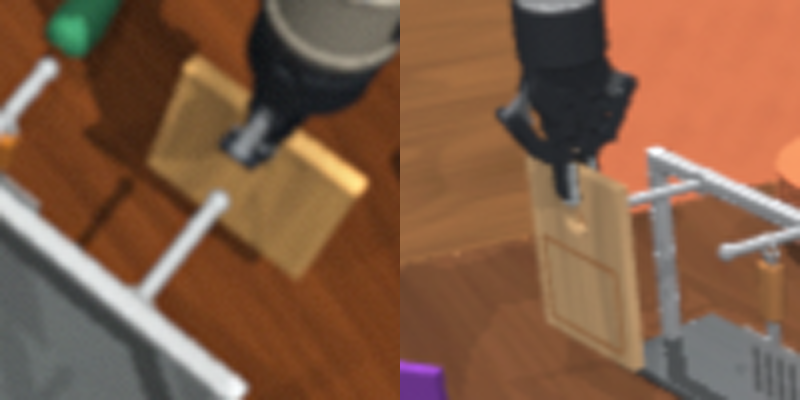

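Scene crop: the held board stands in front of the peg tip (220,200), with its top edge from (190,62) to (364,187). Side crop: the hole is at (577,227), just below the fingers and clear of them.

```bash
python3 -c "
from h import *
y=.275;d=np.array([np.cos(y),np.sin(y),0]);s=np.array([-np.sin(y),np.cos(y),0])
c=np.array([.4095,.372,.2085])
print('hole exp',proj('side',c-6*d/1000),'seen 257.2 132.7')
print('top corners exp',[np.round(proj('scene',c+[0,0,.048]+k*s*.065-.006*d),1) for k in(-1,1)],[np.round(proj('scene',c+[0,0,.048]+k*s*.065+.006*d),1) for k in(-1,1)])
im=cv2.imread('pics/scene1.png');h=cv2.cvtColor(im,cv2.COLOR_BGR2HSV);m=cv2.inRange(h,(10,50,195),(28,200,255));m[:,:400]=0;m[:255]=0;m[305:]=0;m[:,455:]=0
ys,xs=np.where(m>0);q=xs-ys*0+ys;i,j=q.argmin(),q.argmax();print(xs[i],ys[i],xs[j],ys[j])
a=onz('scene',xs[i],ys[i],.2565);b=onz('scene',xs[j],ys[j],.2565);print(a,b,np.linalg.norm(a-b))
m=(a+b)/2;print('mid along s rel. peg', (m-np.array([.4525,.3842,0]))@s,'tcp',(c-np.array([.4525,.3842,0]))@s)
o,dd=ray('side',257.2,132.7);t=((c-.006*d-o)@d)/(dd@d);P=o+t*dd;print('hole side',P,(P-c)@s)
"
```

```text
hole exp (np.float64(256.3243578628286), np.float64(130.51186769205077)) seen 257.2 132.7
top corners exp [array([406. , 260.5]), array([448.8, 292.2])] [array([403.3, 263.7]), array([446.1, 295.6])]
404 263 448 293
[0.43004974 0.31046031 0.2565    ] [0.38916697 0.43352021 0.2565    ] 0.1296732083427925
mid along s rel. peg -0.00010386365102996563 tcp -6.506912195162814e-05
hole side [0.40477428 0.3666534  0.20159811] -0.003862443963946652
```

```bash
python3 -m jog '[{"x":0,"y":0.01,"z":0,"ax":0,"ay":0,"az":0},{"x":0,"y":0.02,"z":0,"ax":0,"ay":0,"az":0},{"x":0,"y":0.03,"z":0,"ax":0,"ay":0,"az":0},{"x":0,"y":0.038,"z":0,"ax":0,"ay":0,"az":0},{"x":0,"y":0.045,"z":0,"ax":0,"ay":0,"az":0},{"x":0,"y":0.052,"z":0.0005,"ax":0,"ay":0,"az":0},{"x":0,"y":0.057,"z":0.001,"ax":0,"ay":0,"az":0},{"x":0,"y":0.057,"z":0.001,"ax":0,"ay":0,"az":0}]'
python3 -c "
from h import *
d=np.array([np.cos(.275),np.sin(.275),0]);tip=np.array([.4525,.3842,.2085])
T=tip+.038*d; go([T[0],T[1],.2046+.0175],.275);print(get_obs()['torque'])
out=[]
for n in('scene','side'):
  im=read_camera(n);cv2.imwrite(f'pics/{n}2.png',im[:,:,::-1])
  u,v=proj(n,tip);x,y=int(u)-45,int(v)-40
  out.append(cv2.resize(im[y:y+80,x:x+80,::-1],(400,400),interpolation=2))
cv2.imwrite('pics/crop4.png',np.hstack(out))"
```

```text
t: 7.7
eef_pos: [0.4645, 0.3876, 0.2242]
tool_rot: [0.0, 0.604, 0.797, -0.0]
contact_force: [0.6, 0.4, -2.0]
gripper_width: 0.13
grasp_force: 58.8
t 7.7 shift [-0.      0.0255  0.0021] turn [ 0.0001  0.0003 -0.    ] q [-1.08  0.38  0.37  1.76 -0.16  1.03 -0.38]
[0.04397634 0.05771842 0.02672581]
```

View pics/crop4.png

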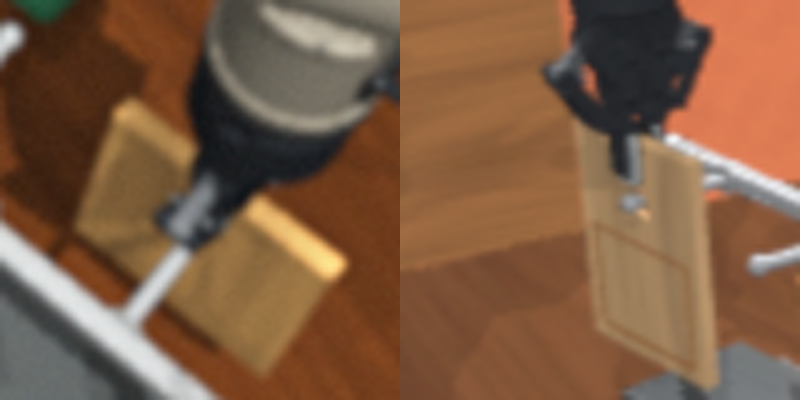

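The ball shows through the hole (side crop 632,203) with no contact force, so the board is threaded. Next I advance, then lower onto the rod.

```bash
python3 -m jog '[{"x":0,"y":0.008,"z":0.0008,"ax":0,"ay":0,"az":0},{"x":0,"y":0.017,"z":0.0016,"ax":0,"ay":0,"az":0},{"x":0,"y":0.0255,"z":0.0021,"ax":0,"ay":0,"az":0},{"x":0,"y":0.0255,"z":0.005,"ax":0,"ay":0,"az":0},{"x":0,"y":0.0255,"z":0.007,"ax":0,"ay":0,"az":0},{"x":0,"y":0.0255,"z":0.008,"ax":0,"ay":0,"az":0},{"x":0,"y":0.0255,"z":0.008,"ax":0,"ay":0,"az":0}]'
python3 -m jog '[{"x":0,"y":0,"z":0.001,"ax":0,"ay":0,"az":0},{"x":0,"y":0,"z":0.0015,"ax":0,"ay":0,"az":0},{"x":0,"y":0,"z":0.0015,"ax":0,"ay":0,"az":0}]'
```

```text
t: 8.5
eef_pos: [0.488, 0.3945, 0.2161]
tool_rot: [-0.0, 0.603, 0.798, -0.0]
contact_force: [0.2, 0.2, -2.3]
gripper_width: 0.129
grasp_force: 58.9
t: 8.8
eef_pos: [0.4883, 0.3946, 0.215]
tool_rot: [-0.0, 0.603, 0.798, 0.0]
contact_force: [1.1, -0.1, -2.3]
gripper_width: 0.133
grasp_force: 58.9
```

```bash
python3 -m jog '[{"x":0,"y":0,"z":0.0008,"ax":0,"ay":0,"az":0},{"x":0,"y":0,"z":0.0015,"ax":0,"ay":0,"az":0},{"x":0,"y":0,"z":0.0015,"ax":0,"ay":0,"az":0}]'

```

```text
t: 9.1
eef_pos: [0.4884, 0.3947, 0.2145]
tool_rot: [-0.0, 0.603, 0.797, 0.0]
contact_force: [-3.1, -1.8, 6.0]
gripper_width: 0.127
grasp_force: 60.2
```

```bash
python3 -m jog '[{"x":0,"y":0,"z":-0.001,"ax":0,"ay":0,"az":0},{"x":0,"y":0,"z":-0.001,"ax":0,"ay":0,"az":0},{"x":0,"y":0,"z":-0.001,"ax":0,"ay":0,"az":0},{"x":0,"y":0,"z":-0.001,"ax":0,"ay":0,"az":0},{"x":0,"y":0,"z":-0.001,"ax":0,"ay":0,"az":0}]' 0.32
python3 -m jog '[{"x":0,"y":0,"z":-0.01,"ax":0,"ay":0,"az":0},{"x":0,"y":0,"z":-0.025,"ax":0,"ay":0,"az":0},{"x":0,"y":0,"z":-0.045,"ax":0,"ay":0,"az":0},{"x":0,"y":0,"z":-0.075,"ax":0,"ay":0,"az":0},{"x":0,"y":0,"z":-0.11,"ax":0,"ay":0,"az":0},{"x":0,"y":0,"z":-0.145,"ax":0,"ay":0,"az":0},{"x":0,"y":0,"z":-0.165,"ax":0,"ay":0,"az":0},{"x":0,"y":0,"z":-0.175,"ax":0,"ay":0,"az":0},{"x":0,"y":0,"z":-0.175,"ax":0,"ay":0,"az":0}]'
python3 -c "
from h import *
go([.4875,-.008,.385],.06);go([.4875,-.008,.163],.06)
tip=np.array([.4525,.3842,.2085])
out=[]
for n in('scene','side'):
  im=read_camera(n);cv2.imwrite(f'pics/{n}3.png',im[:,:,::-1])
  u,v=proj(n,tip);x,y=int(u)-60,int(v)-40
  out.append(cv2.resize(im[y:y+100,x:x+100,::-1],(400,400),interpolation=2))
cv2.imwrite('pics/crop5.png',np.hstack(out))"
```

```text
t: 9.6
eef_pos: [0.4884, 0.3946, 0.2143]
tool_rot: [-0.0, 0.603, 0.797, -0.0]
contact_force: [0.5, -0.8, -0.1]
gripper_width: 0.313
grasp_force: 0.0
t: 10.5
eef_pos: [0.4889, 0.3948, 0.3915]
tool_rot: [0.0, 0.603, 0.797, 0.002]
contact_force: [0.1, -0.1, -0.7]
gripper_width: 0.32
grasp_force: 0.0
t 10.5 shift [-0.3872 -0.1109  0.0055] turn [ 0.0027 -0.0021  0.2153] q [-1.08  0.31  0.4   1.48 -0.12  1.38 -0.4 ]
t 10.5 shift [-0.3876 -0.1116  0.2275] turn [ 0.0027 -0.0021  0.2153] q [-1.08  0.31  0.4   1.48 -0.12  1.38 -0.4 ]
```

View pics/crop5.png

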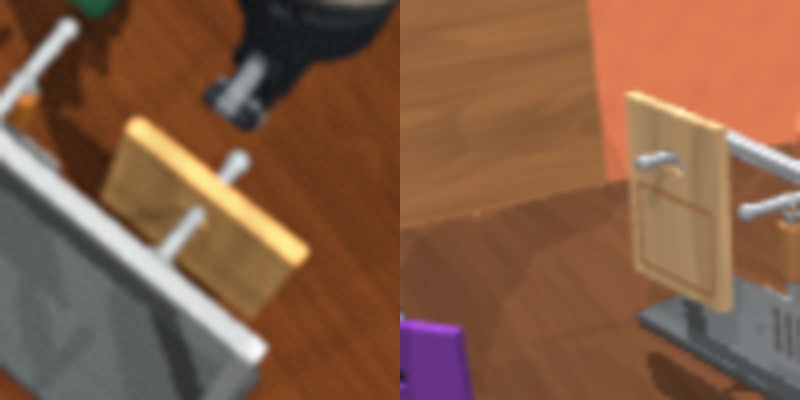

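The sound board hangs on the free peg: the rod passes through it (side crop 655,160) and the gripper is clear. Now the broken board.

```bash
python3 -m jog '[{"x":-0.02,"y":-0.006,"z":0,"ax":0,"ay":0,"az":0.02},{"x":-0.06,"y":-0.017,"z":0,"ax":0,"ay":0,"az":0.04},{"x":-0.1,"y":-0.029,"z":0,"ax":0,"ay":0,"az":0.06},{"x":-0.14,"y":-0.04,"z":0,"ax":0,"ay":0,"az":0.08},{"x":-0.18,"y":-0.052,"z":0,"ax":0,"ay":0,"az":0.1},{"x":-0.22,"y":-0.063,"z":0,"ax":0,"ay":0,"az":0.12},{"x":-0.26,"y":-0.075,"z":0,"ax":0,"ay":0,"az":0.14},{"x":-0.3,"y":-0.086,"z":0.01,"ax":0,"ay":0,"az":0.16},{"x":-0.34,"y":-0.098,"z":0.03,"ax":0,"ay":0,"az":0.19},{"x":-0.37,"y":-0.106,"z":0.06,"ax":0,"ay":0,"az":0.21},{"x":-0.387,"y":-0.111,"z":0.1,"ax":0,"ay":0,"az":0.215},{"x":-0.387,"y":-0.111,"z":0.13,"ax":0,"ay":0,"az":0.215}]' 0.6
python3 -m jog '[{"x":0,"y":0,"z":0,"ax":0,"ay":0,"az":0},{"x":0,"y":0,"z":0,"ax":0,"ay":0,"az":0}]'
python3 -c "
from h import *
go([.4877,-.010,.163],.06)
p=camera_params('wrist');im=read_camera('wrist')[:,:,::-1]
h=cv2.cvtColor(im,cv2.COLOR_BGR2HSV);m=cv2.inRange(h,(10,50,195),(28,190,255))
u,v=proj('wrist',np.array([.4877,-.01,.2]),p);print(u,v)
for y in(.01,-.01,-.03,-.05):
  u,v=proj('wrist',np.array([.4877,y,.2]),p);r=int(v);xs=np.where(m[r,max(0,int(u)-40):int(u)+40])[0]+max(0,int(u)-40)
  print(r,u,xs.min() if len(xs) else None,xs.max() if len(xs) else None,len(xs),((onz('wrist',xs.min()-.5,r,.2,p)+onz('wrist',xs.max()+.5,r,.2,p))/2) if len(xs) else 0)
"
```

```text
t: 11.8
eef_pos: [0.4848, -0.0114, 0.2566]
tool_rot: [-0.001, 0.687, 0.726, -0.001]
contact_force: [0.6, 0.9, 0.5]
gripper_width: 0.597
grasp_force: 0.0
t: 12.0
eef_pos: [0.4864, -0.0078, 0.2592]
tool_rot: [-0.0, 0.685, 0.728, -0.001]
contact_force: [0.9, -1.0, 0.9]
gripper_width: 0.603
grasp_force: 0.0
t 12.0 shift [-0.0022  0.0013  0.0962] turn [-0.002   0.0008  0.0007] q [-0.71  0.14  0.67  1.99 -0.1   1.04  0.07]
317.8346456576328 225.64376824957992
196 319.7312172206859 308 326 19 [0.48587461 0.010496   0.2       ]
225 317.8346456576328 308 326 19 [ 0.48711094 -0.00957705  0.2       ]
252 316.03280019270363 309 325 17 [ 0.48832242 -0.02924626  0.2       ]
278 314.31875695592106 None None 0 0
```

```bash
python3 -m jog '[{"x":-0.002,"y":0.001,"z":0.025,"ax":0,"ay":0,"az":0},{"x":-0.002,"y":0.001,"z":0.055,"ax":0,"ay":0,"az":0},{"x":-0.002,"y":0.001,"z":0.08,"ax":0,"ay":0,"az":0},{"x":-0.002,"y":0.001,"z":0.096,"ax":0,"ay":0,"az":0},{"x":-0.002,"y":0.001,"z":0.096,"ax":0,"ay":0,"az":0},{"x":-0.002,"y":0.001,"z":0.096,"ax":0,"ay":0,"az":0}]'
python3 -m jog '[{"x":0,"y":0,"z":0,"ax":0,"ay":0,"az":0},{"x":0,"y":0,"z":0,"ax":0,"ay":0,"az":0},{"x":0,"y":0,"z":0,"ax":0,"ay":0,"az":0},{"x":0,"y":0,"z":0,"ax":0,"ay":0,"az":0},{"x":0,"y":0,"z":0,"ax":0,"ay":0,"az":0},{"x":0,"y":0,"z":0,"ax":0,"ay":0,"az":0},{"x":0,"y":0,"z":0,"ax":0,"ay":0,"az":0},{"x":0,"y":0,"z":0,"ax":0,"ay":0,"az":0}]' 0 70
```

```text
t: 12.65
eef_pos: [0.4892, -0.0095, 0.1648]
tool_rot: [0.001, 0.685, 0.728, 0.001]
contact_force: [-0.5, 0.3, 0.7]
gripper_width: 0.597
grasp_force: 0.0
t: 13.45
eef_pos: [0.488, -0.0099, 0.1644]
tool_rot: [-0.0, 0.685, 0.728, 0.0]
contact_force: [-2.1, 0.4, 9.1]
gripper_width: 0.131
grasp_force: 68.1
```

```bash
python3 -m jog '[{"x":0,"y":0,"z":-0.015,"ax":0,"ay":0,"az":0},{"x":0,"y":0,"z":-0.04,"ax":0,"ay":0,"az":0},{"x":0,"y":0,"z":-0.07,"ax":0,"ay":0,"az":0},{"x":0,"y":0,"z":-0.105,"ax":0,"ay":0,"az":0},{"x":0,"y":0,"z":-0.14,"ax":0,"ay":0,"az":0},{"x":0,"y":0,"z":-0.175,"ax":0,"ay":0,"az":0},{"x":0,"y":0,"z":-0.21,"ax":0,"ay":0,"az":0},{"x":0,"y":0,"z":-0.235,"ax":0,"ay":0,"az":0},{"x":0,"y":0,"z":-0.245,"ax":0,"ay":0,"az":0},{"x":0,"y":0,"z":-0.245,"ax":0,"ay":0,"az":0}]'
python3 -c "
from h import *
go([.485,-.404,.41],-.25)
np.set_printoptions(precision=3,suppress=True)
print('pink bottom',onz('side',290,328,0),onz('side',345,340,0),'pink top z.17 side',onz('side',290,273,.17),onz('side',345,285,.17),'scene',onz('scene',298,101,.17),onz('scene',335,107,.17))
print('bottom scene',onz('scene',299,135,0),onz('scene',333,142,0))
"
```

```text
t: 14.45
eef_pos: [0.4883, -0.0101, 0.4092]
tool_rot: [0.0, 0.685, 0.728, 0.001]
contact_force: [1.5, 0.7, -2.0]
gripper_width: 0.131
grasp_force: 68.5
t 14.45 shift [-0.393  -0.0271 -0.0012] turn [ 0.0019 -0.0011  0.3104] q [-0.76  0.01  0.67  1.76 -0.    1.37 -0.03]
pink bottom [ 0.223 -0.301  0.   ] [ 0.322 -0.395  0.   ] pink top z.17 side [ 0.236 -0.298  0.17 ] [ 0.325 -0.39   0.17 ] scene [ 0.318 -0.396  0.17 ] [ 0.225 -0.302  0.17 ]
bottom scene [ 0.325 -0.388  0.   ] [ 0.235 -0.29  -0.   ]
```

```bash
python3 -m jog '[{"x":-0.015,"y":-0.001,"z":0,"ax":0,"ay":0,"az":0.02},{"x":-0.045,"y":-0.003,"z":0,"ax":0,"ay":0,"az":0.05},{"x":-0.085,"y":-0.006,"z":0,"ax":0,"ay":0,"az":0.08},{"x":-0.125,"y":-0.009,"z":0,"ax":0,"ay":0,"az":0.11},{"x":-0.165,"y":-0.011,"z":0,"ax":0,"ay":0,"az":0.14},{"x":-0.205,"y":-0.014,"z":0,"ax":0,"ay":0,"az":0.17},{"x":-0.245,"y":-0.017,"z":0,"ax":0,"ay":0,"az":0.2},{"x":-0.285,"y":-0.02,"z":0,"ax":0,"ay":0,"az":0.23},{"x":-0.325,"y":-0.022,"z":0,"ax":0,"ay":0,"az":0.26},{"x":-0.36,"y":-0.025,"z":0,"ax":0,"ay":0,"az":0.285},{"x":-0.382,"y":-0.026,"z":0,"ax":0,"ay":0,"az":0.3},{"x":-0.393,"y":-0.027,"z":0,"ax":0,"ay":0,"az":0.31}]'
python3 -m jog '[{"x":0,"y":0,"z":0,"ax":0,"ay":0,"az":0},{"x":0,"y":0,"z":0,"ax":0,"ay":0,"az":0},{"x":0,"y":0,"z":0,"ax":0,"ay":0,"az":0}]'
python3 -c "
from h import *
import pickle
go([.485,-.404,.279],-.25)
p=camera_params('wrist');im=read_camera('wrist');pickle.dump(p,open('w2.pkl','wb'))
cv2.imwrite('pics/w2.png',im[:,:,::-1])
u,v=proj('wrist',np.array([.71,-.46,.26]),p);print(u,v,proj('wrist',np.array([.679,-.454,.23]),p))
x=int(min(max(u-60,0),520));y=int(min(max(v-60,0),280));print(x,y)
cv2.imwrite('pics/crop6.png',np.hstack([cv2.resize(im[y:y+120,x:x+120,::-1],(480,480),interpolation=2),cv2.resize(im[::2,::2,::-1],(320,200)).repeat(1,0) if 0 else cv2.copyMakeBorder(im[::2,::2,::-1],0,280,0,0,0)]))"
```

```text
t: 15.65
eef_pos: [0.4823, -0.4069, 0.4064]
tool_rot: [-0.001, 0.791, 0.611, -0.002]
contact_force: [0.0, -0.6, -2.0]
gripper_width: 0.128
grasp_force: 68.3
t: 15.95
eef_pos: [0.4853, -0.4024, 0.4082]
tool_rot: [-0.0, 0.789, 0.614, 0.0]
contact_force: [-0.3, -0.4, -1.1]
gripper_width: 0.125
grasp_force: 68.3
t 15.95 shift [-1.800e-03  1.000e-04  1.292e-01] turn [-0.0002 -0.0012  0.0026] q [-0.06  0.41  0.96  1.46 -0.33  1.44  0.65]
561.9932247118161 193.27368508675906 (np.float64(509.6436155631434), np.float64(188.14119440850516))
501 133
```

View pics/crop6.png

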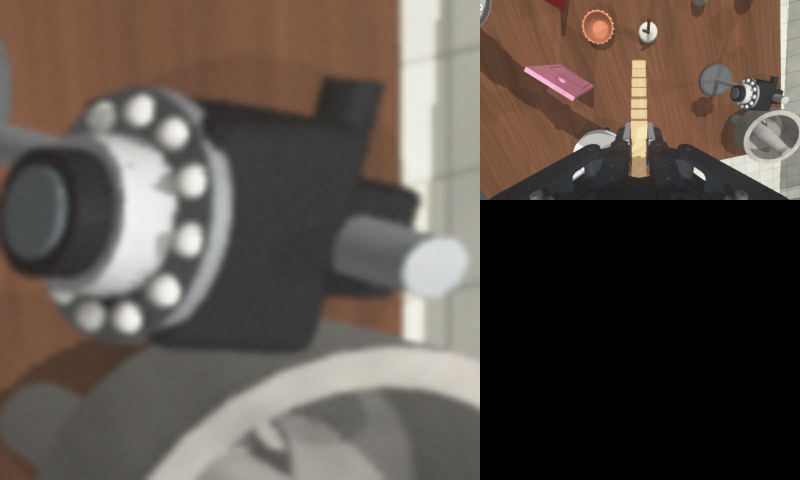

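Wrist crop: lens glass at (35,212), that is wrist pixel (509.8,186). The box's rear top edge runs from (366,128) to (309,348), its sides from (205,100) to (366,128) and from (155,346) to (309,348), and the post top is at (437,265).

```bash
python3 -c "
from h import *
import pickle
np.set_printoptions(precision=4,suppress=True)
p=pickle.load(open('w2.pkl','rb'))
f=lambda u,v,z:onz('wrist',501+u/4,133+v/4,z,p)
L=f(35,212,.23);P=f(437,265,.275);print('lens',L,'post',P,'yaw',np.arctan2(*(P-L)[1::-1]))
for z in(.25,.26,.265):
  a,b,c,d=f(366,128,z),f(309,348,z),f(205,100,z),f(155,346,z);e=a-b
  print(z,'rear',np.arctan2(-e[0],e[1]),np.linalg.norm(e),'mid',(a+b)/2,'sides',np.arctan2(*(a-c)[1::-1]),np.arctan2(*(b-d)[1::-1]))
print(tri(ray('scene',192,121.6),ray('wrist',509.8,186,p)),tri(ray('side',495.2,231),ray('wrist',509.8,186,p)))
# board: end nearest +y and top measured
h=cv2.cvtColor(cv2.imread('pics/w2.png'),cv2.COLOR_BGR2HSV);m=cv2.inRange(h,(10,50,150),(28,200,255));m[:, :290]=0;m[:,345:]=0
rows=np.where((m>0).sum(1)>8)[0];v=rows.min();xs=np.where(m[v])[0];o=get_obs()
for r in (v,180,200,215):
  xs=np.where(m[r])[0];print(r,xs.min(),xs.max())
Y=o['eef_pos'][2]+(.2-.1644)-.045
X=onz('wrist',np.where(m[v])[0].mean(),v,Y,p);print('slope-low end',X,rot(o['tool_rot']).inv().apply(X-o['eef_pos']))
"
```

```text
lens [ 0.6793 -0.4517  0.23  ] post [ 0.7412 -0.4698  0.275 ] yaw -0.2844394088611904
0.25 rear -0.26905933560465695 0.055155059785520974 mid [ 0.7391 -0.4697  0.25  ] sides -0.4125651026322446 -0.2605161615460173
0.26 rear -0.269059335604659 0.053318369245400836 mid [ 0.7313 -0.4652  0.26  ] sides -0.41256510263224294 -0.2605161615460177
0.265 rear -0.2690593356046582 0.052400023975340715 mid [ 0.7273 -0.463   0.265 ] sides -0.4125651026322445 -0.2605161615460161
(array([ 0.6799, -0.4523,  0.2302]), np.float64(0.0015240484865221523)) (array([ 0.6801, -0.4524,  0.2274]), np.float64(0.0012144685433169192))
119 305 329
180 302 332
200 301 334
215 301 333
slope-low end [ 0.5025 -0.3369  0.399 ] [0.0677 0.0005 0.0095]
```

```bash
python3 -c "
from h import *
go([.4864,-.4018,.2794],-.27)"
```

```text
t 16.0 shift [0.0007 0.0008 0.129 ] turn [ 0.0002 -0.001   0.0228] q [-0.06  0.4   0.96  1.46 -0.33  1.44  0.65]
```

```bash
python3 -m jog '[{"x":0,"y":0,"z":0.015,"ax":0,"ay":0,"az":0.01},{"x":0.0007,"y":0.0008,"z":0.04,"ax":0,"ay":0,"az":0.0228},{"x":0.0007,"y":0.0008,"z":0.07,"ax":0,"ay":0,"az":0.0228},{"x":0.0007,"y":0.0008,"z":0.1,"ax":0,"ay":0,"az":0.0228},{"x":0.0007,"y":0.0008,"z":0.12,"ax":0,"ay":0,"az":0.0228},{"x":0.0007,"y":0.0008,"z":0.129,"ax":0,"ay":0,"az":0.0228},{"x":0.0007,"y":0.0008,"z":0.129,"ax":0,"ay":0,"az":0.0228},{"x":0.0007,"y":0.0008,"z":0.129,"ax":0,"ay":0,"az":0.0228},{"x":0.0007,"y":0.0008,"z":0.129,"ax":0,"ay":0,"az":0.0228}]'
python3 -c "
from h import *
go([.4864,-.4018,.2794],-.27)
im=[read_camera(n)[:,:,::-1] for n in('scene','side')]
cv2.imwrite('pics/fin.png',np.hstack([cv2.resize(im[0][60:360,140:440],(400,400)),cv2.resize(im[1][90:390,240:540],(400,400))]))"
```

```text
t: 16.9
eef_pos: [0.4862, -0.4039, 0.2807]
tool_rot: [0.001, 0.797, 0.605, 0.0]
contact_force: [-0.0, -0.2, -1.5]
gripper_width: 0.132
grasp_force: 68.2
t 16.9 shift [ 0.0021 -0.0004  0.0013] turn [ 0.002   0.0007 -0.0023] q [-0.04  0.49  0.91  1.65 -0.41  1.2   0.69]
```

View pics/fin.png

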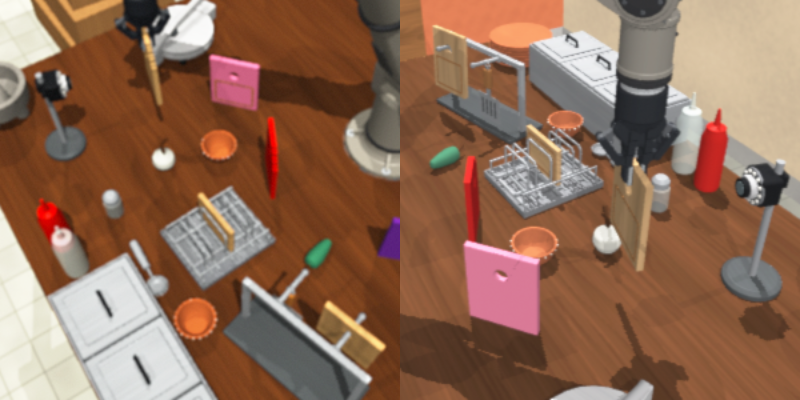

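The broken board is held upright facing the camera (side view 632,215), the sound board hangs on the peg (450,60), and everything else is in place. I'll make a 2 mm trim and hand in.

```bash
python3 -m jog '[{"x":0.001,"y":0,"z":0.001,"ax":0,"ay":0,"az":0},{"x":0.001,"y":0,"z":0.001,"ax":0,"ay":0,"az":0},{"x":0.001,"y":0,"z":0.001,"ax":0,"ay":0,"az":0},{"x":0.001,"y":0,"z":0.001,"ax":0,"ay":0,"az":0}]'; python3 -c "
from station import *
print(hand_in())"
```

```text
t: 17.4
eef_pos: [0.486, -0.4024, 0.2784]
tool_rot: [-0.0, 0.797, 0.605, 0.0]
contact_force: [-0.3, -0.6, -1.4]
gripper_width: 0.134
grasp_force: 68.2
the job is handed in; nothing more can be done
None
```

The job is handed in at 17.4 s: the sound board hangs released on the free peg, and the broken one is held upright and square to the lens, about 20 cm in front of it, with everything else left in place; `hand_in()` returned no verdict.

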